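# Load the sample shaker and latch its guard gate

## Robot

A 7-joint arm with a two-finger parallel gripper is mounted at the origin on a cart in front of the work surface, level with it; the furniture and walls round the work are solid. World frame = base frame: x ahead of the robot, y to its left, z up, the work surface at z = 0. Lengths are in m, angles in degrees, forces in N, time in s.
With the tool pointing down it reaches from about 0.35 to 0.9 m from the base axis. Payload 7.2 kg.
Tool frame: the origin (TCP) lies midway between the tips of the shut fingers; the grasp point (between the pads) lies 19 mm behind it; z points along the fingers, y is the line along which they close (so a half turn about z gives the same grasp; the last joint's range is limited). The gripper opens to 88 mm and grips with 3 to 60 N. Pads are 20 mm wide; open, the fingers measure 115 mm over their backs; the gripper's body (75 mm by 178 mm) begins 61 mm behind the grasp point.
Start: joints at [-79.481, 23.554, -0.728, 91.456, 0.321, 64.991, -4.71], TCP at [0.156, 0.605, 0.223] pointing down, gripper open.
Joint ranges: [-169.25, 169.25], [-16.82, 113.86], [-84.01, 82.57], [7.8, 145.47], [-59.2, 239.2], [7.22, 106.19], [-163.78, 163.78]. Speed limits (degrees/s): [136.94, 136.94, 172.46, 172.46, 180, 180, 180].

## Interface

Orientations are given as [roll, pitch, yaw] about the fixed x, y, z axes, in that order (R = Rz(yaw) Ry(pitch) Rx(roll)).
In Python, from bench import manip gives the robot as it stands.
- The arm moves only by the tool move_arm, never from a script. Its arguments are lists of equal length, an entry for each row: "linear": the shift along the tool's x, y, z each as a share of 0.8 m, from -1 to 1, a list of three; "angular": the turn, a rotation vector about the tool's x, y, z each as a share of pi/2 rad, from -1 to 1, a list of three; "hand": the opening, from -1 (shut) to 1 (fully open). In form: {"linear": [[dx, dy, dz], ...], "angular": [[wx, wy, wz], ...], "hand": [hand, ...]}. A call has 1 to 20 rows; each row is the pose to reach, as a shift and turn from the pose commanded when the call began, along the tool's axes at that moment; what a row does not reach only later rows make up. A row lasts 1/10 s, in which the tool goes at most 50 mm and 8.59 degrees, less where a joint would pass 70% of its speed; a pose out of reach is approached as far as the arm can. A call with a number of a shift or a turn outside -1 to 1 is refused whole. A call with a gripper value outside its range is refused whole. The fingers move at their own pace and stop on an object; "grip_force" is the grip in N (left out, the last holds). Time passes only in rows, so rows that repeat a pose let the fingers close. It gives the time, the measured TCP pose, the force, the opening and the grip force at its end, in the units of the state.
- manip.read_state(): the state, without advancing time (a new reading comes with each control period).
- manip.get_image(name): name is "scene" or "top"; returns a dict with "image" (384x512x3 uint8, red, green, blue), "fx", "fy", "cx", "cy" (pixels), "D" ([k1, k2, p1, p2, k3] as OpenCV has them; the pictures are not rectified), "rvec" (rotation vector, rad) and "tvec" (3), from world to camera coordinates, as OpenCV has them. Camera axes: x right, y down, z forward; pixel columns grow to the right and rows downward; lengths in m; the calibration is good to about 2 mm. A picture is of the moment at which its call begins. There is no depth.
- manip.job_done(): hands the job in; it is judged then, once.
The state is a dict: "time": time; "joints": joint angles; "joint_vel": joint speeds; "effort": joint torques, N m; "position": TCP position; "tool_rot": TCP orientation; "force": force on the tool from outside, world axes, zero at the start; "wrist_torque": the same for the moment, N m; "gripper_width": finger opening in m; "gripper_force": force on a finger pad.
Only numpy, scipy, OpenCV 4.12 (cv2) and the standard library are available. Lean on these libraries where they do the work, as an engineer would, in place of code of your own. Each camera call takes 0.05 s, during which the arm holds its last target. There are 200 camera calls.

## Task

Stand the red-capped sample jar upright in the black cup of the jar shaker. Then push the shaker's open guard gate shut by its yellow pad until the sprung latch rides over the strike and snaps in, so that the gate stays shut when you let go; press gently by feel (never more than 12 N) and do not slam it. Leave the other jars and the loose things on the bench where they are.

Things in the scene. Friction and masses are not known exactly. Their poses are not given: they have to be found in the camera images.
- red_jar: Cylindrical sample jar with a red cap, 105 mm tall; body 42 mm and cap 44 mm in diameter (cap is the top 20 mm), 0.11 kg. Origin: centre of its underside; z is up the jar. It starts upright on the bench at one of three places that it shares with the two other jars.
- black_jar: Bystander: like jar with a black cap, 40 mm diameter, 105 mm tall, loose. Origin: centre of its underside.
- gold_jar: Bystander: like jar with a gold-yellow cap, 42 mm diameter, 106 mm tall, loose. Origin: centre of its underside.
- brass_weight: Bystander: brass check weight, 28 mm diameter, 39 mm tall, loose. Origin: centre of its underside.
- nylon_block: Bystander: off-white block 40x62x34 mm, loose. Origin: centre of its underside.
- shaker: Jar shaker, fixed: blue base (x -120 to +100, y +-100 mm), deck 32 mm above the bench; clear guard walls 4 mm thick on back and both sides, tops 122 mm above the bench, inner faces 90 mm from the origin in x and y; a gate in front. Origin on the bench under its middle; its front (gate side) is its own -x, its left +y. Its place and yaw vary.
- cup (a point): Centre of the inner floor of the black cup, 36 mm above the bench: the jar's underside stands here. Cup bore about 50 mm, rim 24 mm above this floor. The point's x, y axes are the shaker's.
- gate (a joint): Gate angle, rad. Starts open at 0.5 to 1.0; closing lowers it; shut is near 0 (-0.1 to +0.1, differs each time). Upright hinge at the shaker's left front corner (x -80, y +80 mm in its frame); the free edge swings out to the shaker's -x. A hinge spring pushes it open: an unlatched gate springs back to 0.4 or more. Closing it up to the latch takes about 2 N at the pad.
- gate_hinge (a point): On the hinge axis, 117 mm above the bench. Axes turn with the gate: -y along the gate to its free edge, -x out of its outer face. At gate angle a the free edge lies in direction (-sin a, -cos a) of the shaker's x, y. The gate is 12 mm thick, 150 mm from hinge axis to free edge, 37 to 117 mm above the bench.
- gate_push (a point): Centre of the outer face of the yellow push pad (34 mm wide, 44 mm high) near the gate's free edge: 128 mm from the hinge axis along the gate, 12 mm out from the gate's mid plane, 94 mm above the bench (pad top 116 mm). Axes as gate_hinge: push along +x with the closed fingers standing down in front of the pad.
- gate_bolt (a joint): Retraction of the sprung brass bolt in the gate's free edge, m: 0 fully out, up to 0.010. Its bevel faces the closing side. Riding over the strike pin it goes in to about 7 mm, then snaps out behind the pin. Riding takes about 4 to 9 N at the pad in all.
- strike_nominal (a point): Middle setting of the dark steel strike bracket beside the gate's free edge (point on the deck, 32 mm up). It (pin, sprung buffer, hard stop) is set up to 13 mm off this along the shaker's x, not reported: the snap must be felt. The buffer is met about at the snap and adds some 4 N per mm; a hard stop follows 2.5 mm past the latched place. Latched, the gate rests there.
There are look-alikes about, which are no part of the job. Leave any purple look-alike of the red_jar alone.

How it is judged (in metres and radians):
On the way, in this order (a step that is already met when the one before it is completed fails the run):
1. the red-capped jar stands in the cup (horizontal distance between red_jar and cup below 0.006 m and z of red_jar in the frame of cup below 0.006 m and angle between red_jar's own z axis and vertical below 0.1 rad and contact force between the fingers and red_jar below 0.1 N), for 0.2 s.
2. the gate stays shut by itself with the bolt out, the fingers off it (value of joint gate below 0.12 rad and value of joint gate_bolt below 0.002 m and contact force between the fingers and gate below 0.1 N), for 0.2 s.
At the end, for the whole second after the job is handed in: The red-capped jar stands released in the cup (axis within 6 mm of the cup's, underside within 6 mm of the cup's floor, tilted less than 0.1 rad), and the gate stays shut by itself and at rest (gate angle below 0.12 rad) with its bolt out (less than 2 mm retracted) (horizontal distance between red_jar and cup below 0.006 m and z of red_jar in the frame of cup below 0.006 m and angle between red_jar's own z axis and vertical below 0.1 rad and value of joint gate below 0.12 rad and value of joint gate_bolt below 0.002 m and linear speed of red_jar below 0.02 m/s and velocity of joint gate between -0.05 and 0.05 rad/s); the robot touches nothing.
It fails at once if the robot presses the gate with more than 12 N (contact force between any of the fingers, the arm and gate above 12 N).
It fails at once if the gate is slammed (closing faster than 2 rad/s over its last 0.3 rad) (velocity of joint gate below -2 rad/s and value of joint gate below 0.3 rad).
It fails at once if another jar or a loose thing is moved more than 20 mm or a jar is tipped (distance of any of black_jar, gold_jar, brass_weight, nylon_block from where it was at the start of the episode above 0.02 m or angle between any of black_jar, gold_jar's own z axis and vertical above 0.3 rad).
It also fails if it takes over 61 s, if anything falls off the work surface, if the arm or the gripper's body presses on something with over 40 N, if the wrist force passes 120 N, or if a joint passes its speed limit or range.

## Working session

There is one attempt and no reset: what is moved stays moved. The work goes in short steps, Python scripts to look and compute and a tool call to move; the robot and the scene stay as the last step left them, time stands still between calls to the robot, and variables do not carry over. Pictures are saved under pics/ and viewed, at most 10 in all, crops included, and the job is handed in when it is done.

Besides the shell and the picture viewer there is one more tool, called after "Request:" as a command line: name --argument value ..., lists and objects as JSON in quotes. move_arm: Moves the arm, as the interface text tells. Shift numbers are shares of 0.8 m and turn numbers shares of pi/2 rad, none past 1 either way. Its arguments: {"type":"object","properties":{"linear":{"type":"array"},"angular":{"type":"array"},"hand":{"type":"array"},"grip_force":{"type":"number"}},"required":["linear","angular","hand"]}

```bash
mkdir -p pics
cat > h.py <<'E'
import numpy as np,cv2
from bench import manip
def snap(n,f,crop=None,s=1):
    d=manip.get_image(n); im=cv2.cvtColor(d['image'],cv2.COLOR_RGB2BGR)
    np.savez('cam_'+n,**{k:np.array(d[k]) for k in('fx','fy','cx','cy','D','rvec','tvec')}); 
    cv2.imwrite('raw_'+n+'.png',im)
    if crop: im=im[crop[1]:crop[3],crop[0]:crop[2]]
    if s!=1: im=cv2.resize(im,None,fx=s,fy=s,interpolation=cv2.INTER_CUBIC)
    if f: cv2.imwrite('pics/'+f,im)
    return d
def K(n):
    c=np.load('cam_'+n+'.npz');return np.array([[c['fx'],0,c['cx']],[0,c['fy'],c['cy']],[0,0,1.]]),c['D'].astype(float),c['rvec'].astype(float),c['tvec'].astype(float).ravel()
def ray(n,uv,z):
    k,D,r,t=K(n);p=cv2.undistortPoints(np.array(uv,float).reshape(-1,1,2),k,D).reshape(-1,2)
    R=cv2.Rodrigues(r)[0];C=-R.T@t;d=np.c_[p,np.ones(len(p))]@R
    return C+d*((z-C[2])/d[:,2])[:,None]
def proj(n,P):
    k,D,r,t=K(n);return cv2.projectPoints(np.array(P,float).reshape(-1,1,3),r,t,k,D)[0].reshape(-1,2)
E
python3 - <<'E'
from h import *
snap('scene','s1.png',None,1.5);snap('top','t1.png',None,1.5)
print(manip.read_state())
for n in('scene','top'):
    k,D,r,t=K(n);print(n,k[0,0],-cv2.Rodrigues(r)[0].T@t)
E
```

```text
{'time': 0.1, 'joints': array([-79.48204027,  23.59637584,  -0.72949182,  91.49502628,
         0.31955444,  64.98982726,  -4.71152813]), 'joint_vel': array([-0.06004121, -0.00281241,  0.03620428,  0.01712443, -0.02983022,
        0.02308844, -0.01664177]), 'effort': array([ 2.67617754e-03, -5.89103222e+01,  6.43947199e-01, -2.91710132e+01,
       -5.37419342e-02,  1.45674814e-02,  7.58144165e-05]), 'position': array([0.15561273, 0.60488696, 0.22191301]), 'tool_rot': array([-1.79920877e+02,  3.91335196e-03,  1.65574522e+02]), 'force': array([ 0.1086807 , -0.14226796, -0.78737547]), 'wrist_torque': array([-0.00530807,  0.0156396 ,  0.01146225]), 'gripper_force': 0.0, 'gripper_width': 0.08751231529215543}
scene 425.9308559113568 [ 0.02059927 -0.8786677   0.89381979]
top 416.12235944034984 [ 0.30635998 -0.09469171  1.38179678]
```

View pics/s1.png

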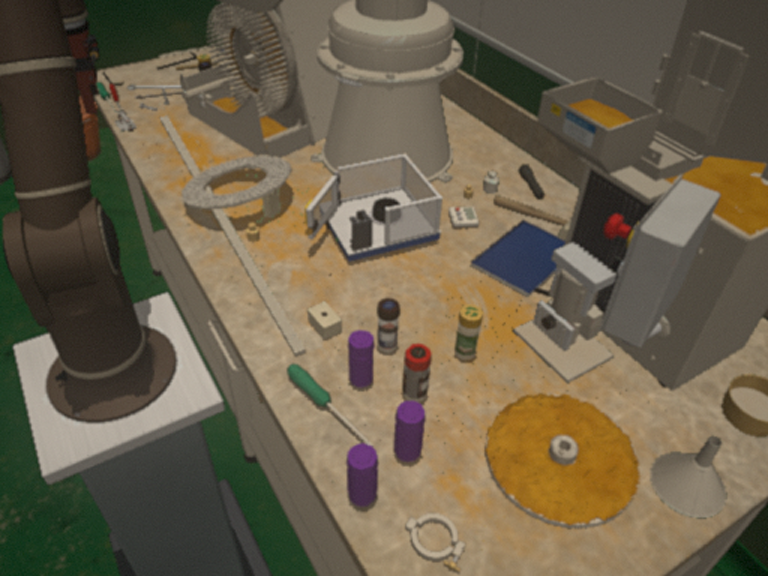

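View pics/t1.png

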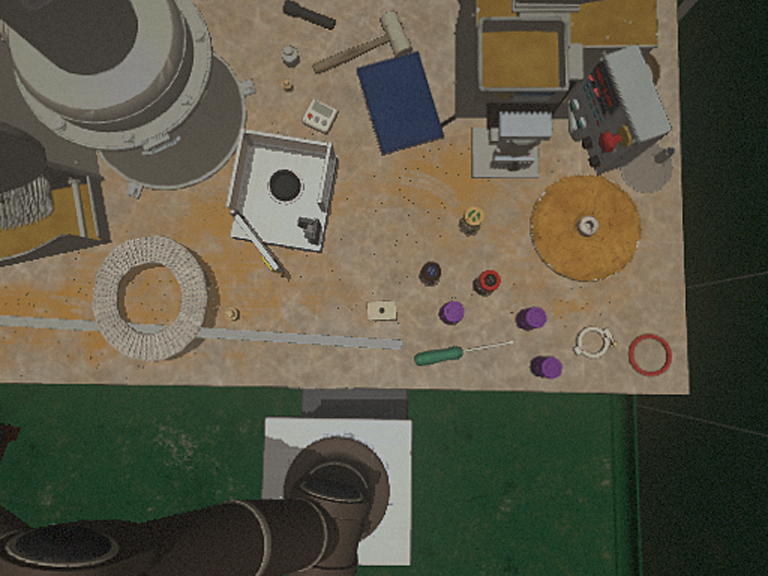

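Scene view: the red jar is at about (417,370) with the black and gold jars beside it. The shaker is at (385,215), with its gate open to the left/front. Top view: red cap (488,281), cup (285,185), hinge ~(237,212), gate free end ~(283,270). I'll enlarge both areas.

Run:
```python
from h import *
a=cv2.imread('raw_top.png')
c1=cv2.resize(a[78:190,145:233],None,fx=5,fy=5,interpolation=cv2.INTER_CUBIC)
c2=cv2.resize(a[165:205,270:350],None,fx=5,fy=5,interpolation=cv2.INTER_CUBIC)
o=np.zeros((560,440+350,3),np.uint8);o[:560,:440]=c1;o[:200,440:790]=c2[:,:350]
s=cv2.imread('raw_scene.png');c3=cv2.resize(s[225:275,255:305],None,fx=7,fy=7,interpolation=cv2.INTER_CUBIC);o[205:555,440:790]=c3
cv2.imwrite('pics/c1.png',o)
```

```text
(no output)
```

View pics/c1.png

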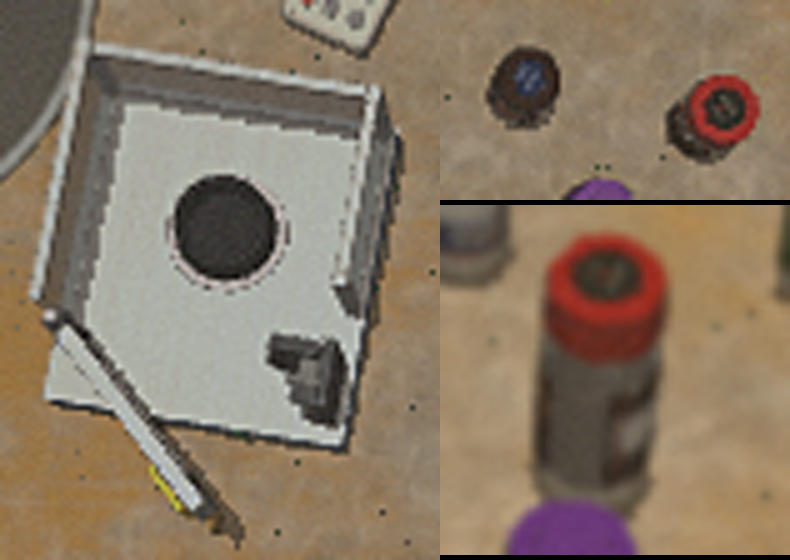

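Crops: cup rim circle centre is at (224,227), wall-top corners at (88,47)/(379,90), left wall front end (37,299), hinge (50,317) and gate tip (203,507). Red cap centre is (725,110).

```bash
cat > m.py <<'E'
from h import *
def tp(x,y): return (145+(x+.5)/5-.5,78+(y+.5)/5-.5)
cup=ray('top',[tp(224,227)],.060)[0]; 
W=ray('top',[tp(88,47),tp(379,90),tp(37,299)],.122)
G=ray('top',[tp(50,317),tp(203,507)],.117)
J=ray('top',[(270+285.5/5-.5,165+110.5/5-.5)],.105)[0]
Js=ray('scene',[(255+(607-440+.5)/7-.5,225+(275-205+.5)/7-.5)],.105)[0]
ring=ray('top',[tp(228,228)],.032)[0]
if __name__=='__main__':
    print('cup',cup,'ring',ring);print(W,'\n',G);print('jar',J,Js)
    B=ray('top',[tp(48,402),tp(345,447),tp(203,424)],.032);print('base front L,R',B)
    for a,b in((W[1],W[0]),(W[2],W[0]),(B[1],B[0])):
        d=(b-a)[:2];print(np.hypot(*d),np.degrees(np.arctan2(d[1],d[0])))
    d=G[1]-G[0];print('gate',np.hypot(*d[:2]),np.degrees(np.arctan2(d[1],d[0])))
    a=cv2.imread('raw_top.png')
    for n,q in(('black',(270+(530-440)/5,165+78/5)),('gold',(473/1.5,216/1.5))): print(n,ray('top',[q],.105)[0])
E
python3 m.py
```

```text
cup [0.64831701 0.12424917 0.06      ] ring [0.65493794 0.12622471 0.032     ]
[[0.74482963 0.2020495  0.122     ]
 [0.72117453 0.02057544 0.122     ]
 [0.58475742 0.2269677  0.122     ]] 
 [[0.57473534 0.21979695 0.117     ]
 [0.45845903 0.12165675 0.117     ]]
jar [ 0.44394269 -0.31278096  0.105     ] [ 0.44812132 -0.3097276   0.105     ]
base front L,R [[0.53614547 0.23981714 0.032     ]
 [0.50990426 0.04483353 0.032     ]
 [0.52344976 0.13815409 0.032     ]]
0.18300928920296 82.57338130273145
0.1620000983406824 -8.848133528953456
0.19674147129469133 82.33509630788197
gate 0.15215675765906184 -139.8347742907024
black [ 0.46049852 -0.19367679  0.105     ]
gold [ 0.57693271 -0.27784021  0.105     ]
```

```bash
cat > fit.py <<'E'
from h import *
from scipy.optimize import minimize
def cyl(n,x,y,r,z0,z1):
    a=np.linspace(0,2*np.pi,40);P=[[x+r*np.cos(t),y+r*np.sin(t),z] for z in(z0,z1) for t in a]
    h=cv2.convexHull(proj(n,P).astype(np.float32))[:,0]
    m=cv2.moments(h.reshape(-1,1,2));return np.array([m['m10']/m['m00'],m['m01']/m['m00'],np.sqrt(m['m00'])])
def blob(n,c,f,rad=16):
    im=cv2.imread('raw_'+n+'.png').astype(int);m=f(im).astype(np.uint8)
    k,l,s,ce=cv2.connectedComponentsWithStats(m)
    i=[i for i in range(1,k) if s[i,4]>25];i=min(i,key=lambda i:np.hypot(*(ce[i]-c)))
    g=(l==i).astype(np.uint8);cn=max(cv2.findContours(g,cv2.RETR_EXTERNAL,cv2.CHAIN_APPROX_NONE)[0],key=cv2.contourArea)
    h=np.zeros_like(g);cv2.fillConvexPoly(h,cv2.convexHull(cn),1);v,u=np.nonzero(h)
    return np.array([u.mean(),v.mean(),np.sqrt(len(u))])
red=lambda i:(i[...,2]>90)&(i[...,2]>2.0*i[...,1])&(i[...,2]>2*i[...,0])
dark=lambda i:(i.max(2)<75)
def solve(bs,z0,z1,x0,r=None):
    for ns in (['top'],['scene'],['top','scene']):
        f=lambda p:sum(((cyl(n,p[0],p[1],r or p[2],z0,z1)-bs[n])[:(2 if r else 3)]**2).sum() for n in ns)
        o=minimize(f,x0 if not r else x0[:2],method='Nelder-Mead',options=dict(xatol=1e-5,fatol=1e-4));print(ns,o.x.round(4),round(o.fun,2))
if __name__=='__main__':
    b={'top':blob('top',(326,187),red),'scene':blob('scene',(278,237),red)};print(b)
    solve(b,.085,.105,[.445,-.311,.022],.022)
    b={'top':blob('top',(189.5,123),dark),'scene':blob('scene',(256,141),dark)};print(b)
    solve(b,.036,.060,[.645,.125,.031])
E
python3 fit.py
```

```text
{'top': array([326.35064935, 186.31168831,  12.40967365]), 'scene': array([278.40082645, 237.67768595,  15.55634919])}
['top'] [ 0.4458 -0.3135] 0.0
['scene'] [ 0.4479 -0.311 ] 0.0
['top', 'scene'] [ 0.4468 -0.3123] 0.53
{'top': array([189.52647059, 123.05588235,  18.43908891]), 'scene': array([255.35294118, 139.12941176,  13.03840481])}
['top'] [0.651  0.1256 0.0321] 0.0
['scene'] [0.6494 0.1346 0.0239] 0.0
['top', 'scene'] [0.6495 0.1287 0.029 ] 10.2
```

```bash
cat > go.py <<'E'
import sys
from h import *
from scipy.spatial.transform import Rotation as Ro
def go(*T):
    s=manip.read_state();R=Ro.from_euler('xyz',s['tool_rot'],degrees=True)
    print('t',s['time'],s['position'].round(4),s['tool_rot'].round(2),'F',s['force'].round(2),'w',round(s['gripper_width'],4),'j',s['joints'].round(0))
    for x,y,z,yaw in T:
        l=R.inv().apply(np.array([x,y,z])-s['position'])/.8
        a=(R.inv()*Ro.from_euler('xyz',[180,0,yaw],degrees=True)).as_rotvec()/(np.pi/2)
        n=max(np.linalg.norm(l*.8)/.05,np.linalg.norm(a)*90/8.59)
        print((x,y,z,yaw),l.round(4).tolist(),a.round(4).tolist(),'rows',round(n,1))
E
python3 -c "
from go import *
go((.45,.25,.25,120),(.447,-.312,.20,90))"
```

```text
t 0.1 [0.1556 0.6049 0.2219] [-179.92    0.    165.57] F [ 0.11 -0.14 -0.79] w 0.0875 j [-79.  24.  -1.  91.   0.  65.  -5.]
(0.45, 0.25, 0.25, 120) [-0.4669, -0.338, -0.0346] [-0.0008, 0.0004, 0.5064] rows 9.2
(0.447, -0.312, 0.2, 90) [-0.6383, -1.0192, 0.0288] [-0.0007, 0.0006, 0.8397] rows 19.2
```

Request:
move_arm --linear '[[-0.467, -0.338, -0.035], [-0.467, -0.338, -0.035], [-0.467, -0.338, -0.035], [-0.467, -0.338, -0.035], [-0.467, -0.338, -0.035], [-0.467, -0.338, -0.035], [-0.467, -0.338, -0.035], [-0.467, -0.338, -0.035], [-0.467, -0.338, -0.035], [-0.467, -0.338, -0.035], [-0.467, -0.338, -0.035], [-0.467, -0.338, -0.035]]' --angular '[[-0.001, 0, 0.506], [-0.001, 0, 0.506], [-0.001, 0, 0.506], [-0.001, 0, 0.506], [-0.001, 0, 0.506], [-0.001, 0, 0.506], [-0.001, 0, 0.506], [-0.001, 0, 0.506], [-0.001, 0, 0.506], [-0.001, 0, 0.506], [-0.001, 0, 0.506], [-0.001, 0, 0.506]]' --hand '[1, 1, 1, 1, 1, 1, 1, 1, 1, 1, 1, 1]'

```text
time: 1.3
position: [0.4492, 0.2515, 0.2502]
tool_rot: [180.0, -0.1, 120.1]
force: [-0.3, 1.0, 0.0]
gripper_width: 0.0877
gripper_force: 0.0
```

```bash
python3 -c "
from go import *
go((.447,-.312,.20,90))"
```

```text
t 1.3 [0.4492 0.2515 0.2502] [ 1.7997e+02 -7.0000e-02  1.2010e+02] F [-0.35  0.97  0.03] w 0.0877 j [-52.  11.  20. 106.  -4.  64.   0.]
(0.447, -0.312, 0.2, 90) [-0.6082, -0.3556, 0.0618] [0.0002, -0.0009, 0.3344] rows 11.3
```

Request:
move_arm --linear '[[-0.608, -0.356, 0.062], [-0.608, -0.356, 0.062], [-0.608, -0.356, 0.062], [-0.608, -0.356, 0.062], [-0.608, -0.356, 0.062], [-0.608, -0.356, 0.062], [-0.608, -0.356, 0.062], [-0.608, -0.356, 0.062], [-0.608, -0.356, 0.062], [-0.608, -0.356, 0.062], [-0.608, -0.356, 0.062], [-0.608, -0.356, 0.062], [-0.608, -0.356, 0.062], [-0.608, -0.356, 0.062], [-0.608, -0.356, 0.062]]' --angular '[[0, -0.001, 0.334], [0, -0.001, 0.334], [0, -0.001, 0.334], [0, -0.001, 0.334], [0, -0.001, 0.334], [0, -0.001, 0.334], [0, -0.001, 0.334], [0, -0.001, 0.334], [0, -0.001, 0.334], [0, -0.001, 0.334], [0, -0.001, 0.334], [0, -0.001, 0.334], [0, -0.001, 0.334], [0, -0.001, 0.334], [0, -0.001, 0.334]]' --hand '[1, 1, 1, 1, 1, 1, 1, 1, 1, 1, 1, 1, 1, 1, 1]'

```text
time: 2.8
position: [0.4481, -0.3106, 0.2001]
tool_rot: [179.9, -0.1, 90.2]
force: [-0.7, -0.1, 0.4]
gripper_width: 0.088
gripper_force: 0.0
```

```bash
python3 -c "
from go import *
go((.447,-.312,.10,90),(.447,-.312,.045,90))"
```

```text
t 2.8 [ 0.4481 -0.3106  0.2001] [ 1.7993e+02 -7.0000e-02  9.0180e+01] F [-0.71 -0.1   0.44] w 0.088 j [ -4.  20.  44. 106. -16.  60.  46.]
(0.447, -0.312, 0.1, 90) [-0.0019, -0.0016, 0.1251] [0.0008, -0.0007, 0.0019] rows 2.0
(0.447, -0.312, 0.045, 90) [-0.002, -0.0017, 0.1939] [0.0008, -0.0007, 0.0019] rows 3.1
```

Request:
move_arm --linear '[[-0.002, -0.002, 0.04], [-0.002, -0.002, 0.08], [-0.002, -0.002, 0.12], [-0.002, -0.002, 0.16], [-0.002, -0.002, 0.194], [-0.002, -0.002, 0.194], [-0.002, -0.002, 0.194], [-0.002, -0.002, 0.194], [-0.002, -0.002, 0.194], [-0.002, -0.002, 0.194], [-0.002, -0.002, 0.194], [-0.002, -0.002, 0.194], [-0.002, -0.002, 0.194], [-0.002, -0.002, 0.194], [-0.002, -0.002, 0.194]]' --angular '[[0, 0, 0.002], [0, 0, 0.002], [0, 0, 0.002], [0, 0, 0.002], [0, 0, 0.002], [0, 0, 0.002], [0, 0, 0.002], [0, 0, 0.002], [0, 0, 0.002], [0, 0, 0.002], [0, 0, 0.002], [0, 0, 0.002], [0, 0, 0.002], [0, 0, 0.002], [0, 0, 0.002]]' --hand '[1, 1, 1, 1, 1, 1, 0.4, 0.2, 0, -0.2, -0.4, -0.4, -0.4, -0.4, -0.4]' --grip_force 20

```text
time: 4.3
position: [0.446, -0.315, 0.0454]
tool_rot: [179.9, 0.0, 89.8]
force: [0.1, 0.9, 5.2]
gripper_width: 0.0432
gripper_force: 20.0
```

```bash
python3 -c "
from go import *
print(manip.read_state()['gripper_force'])
go((.447,-.312,.24,90))"
```

```text
19.989088166572273
t 4.3 [ 0.446  -0.315   0.0454] [1.7989e+02 2.0000e-02 8.9790e+01] F [0.05 0.94 5.22] w 0.0432 j [  4.  33.  35. 114. -28.  42.  56.]
(0.447, -0.312, 0.24, 90) [0.0037, 0.0017, -0.2432] [0.0012, 0.0002, -0.0023] rows 3.9
```

Request:
move_arm --linear '[[0.002, 0, -0.03], [0.002, 0, -0.08], [0.002, 0, -0.13], [0.002, 0, -0.18], [0.002, 0, -0.243], [0.002, 0, -0.243], [0.002, 0, -0.243]]' --angular '[[0, 0, 0], [0, 0, 0], [0, 0, 0], [0, 0, 0], [0, 0, 0], [0, 0, 0], [0, 0, 0]]' --hand '[-0.4, -0.4, -0.4, -0.4, -0.4, -0.4, -0.4]'

```text
time: 5.0
position: [0.4457, -0.3132, 0.2399]
tool_rot: [179.8, 0.0, 89.8]
force: [0.5, 0.1, -2.4]
gripper_width: 0.0434
gripper_force: 20.0
```

```bash
python3 -c "
from go import *
go((.649,.126,.24,82))
for T in ((.649,.126,.24,82),): pass"
```

```text
t 5.0 [ 0.4457 -0.3132  0.2399] [1.7983e+02 1.0000e-02 8.9810e+01] F [ 0.52  0.09 -2.41] w 0.0434 j [ -6.  18.  46. 104. -14.  64.  44.]
(0.649, 0.126, 0.24, 82) [0.5498, 0.2523, 0.0005] [0.0019, 0.0, 0.0868] rows 9.7
```

Request:
move_arm --linear '[[0.04, 0.02, 0], [0.1, 0.046, 0], [0.16, 0.073, 0], [0.22, 0.1, 0], [0.28, 0.128, 0], [0.34, 0.155, 0], [0.4, 0.183, 0], [0.46, 0.21, 0], [0.51, 0.234, 0], [0.55, 0.252, 0], [0.55, 0.252, 0], [0.55, 0.252, 0], [0.55, 0.252, 0], [0.55, 0.252, 0]]' --angular '[[0, 0, 0.01], [0, 0, 0.02], [0, 0, 0.03], [0, 0, 0.04], [0, 0, 0.05], [0, 0, 0.06], [0, 0, 0.07], [0, 0, 0.08], [0, 0, 0.087], [0.002, 0, 0.087], [0.002, 0, 0.087], [0.002, 0, 0.087], [0.002, 0, 0.087], [0.002, 0, 0.087]]' --hand '[-0.4, -0.4, -0.4, -0.4, -0.4, -0.4, -0.4, -0.4, -0.4, -0.4, -0.4, -0.4, -0.4, -0.4]'

```text
time: 6.4
position: [0.6482, 0.124, 0.2392]
tool_rot: [-179.8, 0.1, 81.8]
force: [-0.4, -0.2, -1.1]
gripper_width: 0.0433
gripper_force: 20.0
```

```bash
python3 -c "
from go import *
go((.649,.126,.12,82))
snap('scene','s2.png',(180,70,320,190),5)
P=proj('scene',[(.649,.126,z) for z in (.06,.036,.2)]);print(((P-[180,70])*5).round(1))
"
```

```text
t 6.4 [0.6482 0.124  0.2392] [-1.7985e+02  6.0000e-02  8.1810e+01] F [-0.38 -0.23 -1.07] w 0.0433 j [-40.  30.  38.  87. -19.  70.  -7.]
(0.649, 0.126, 0.12, 82) [0.0028, 0.0011, 0.149] [-0.0017, 0.0006, -0.0021] rows 2.4
[[383.2 337.5]
 [382.4 366.4]
 [388.3 155.6]]
```

View pics/s2.png

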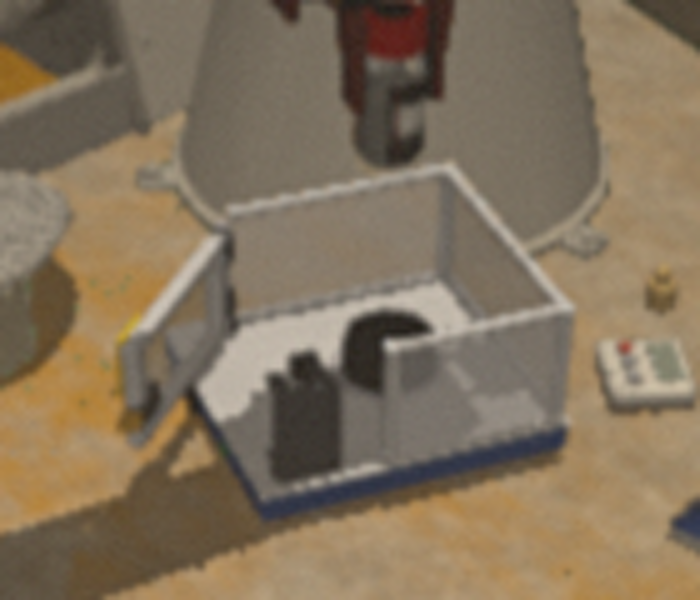

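Jar hangs straight, bottom centre ≈(389,152). The cup rim ellipse spans x 343–432 with top at y≈310, so its centre is ≈(388,337), about 1 px right of my estimate.

```bash
python3 -c "
from go import *
f=lambda x,y:(180+(x+.5)/5-.5,70+(y+.5)/5-.5)
print(ray('scene',[f(388,337),f(385,337)],.06),ray('scene',[f(389,150)],.194))
k=proj('scene',[(.649+.03*np.cos(t),.126+.03*np.sin(t),.06) for t in np.linspace(0,6.28,60)]);k=(k-[180,70])*5+2;print('proj rim',k.min(0),k.max(0))
k=proj('scene',[(.648+.021*np.cos(t),.124+.021*np.sin(t),.194) for t in np.linspace(0,6.28,60)]);k=(k-[180,70])*5+2;print('proj jar bottom',k.min(0),k.max(0))
snap('top','t2.png',(145,60,245,200),4)
"
```

```text
[[0.65220898 0.12761224 0.06      ]
 [0.65043656 0.12860709 0.06      ]] [[0.65861324 0.14322552 0.194     ]]
proj rim [340.83829206 314.23246216] [429.53107879 365.63545769]
proj jar bottom [357.28020432 150.76695197] [423.4926153  185.09902625]
```

View pics/t2.png

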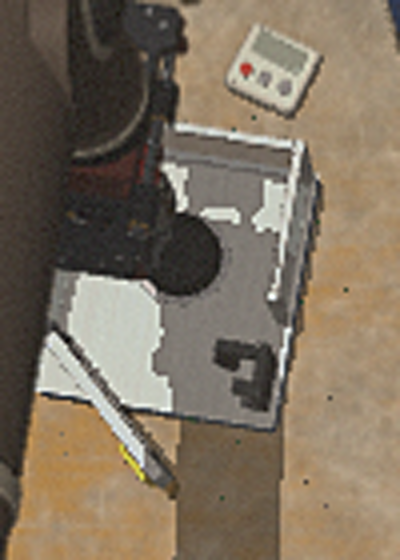

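```bash
python3 -c "
from go import *
go()
for z in (.194,.239,.279,.299): print(z,((proj('scene',[(.648,.124,z)])-[180,70])*5+2))
for y in (-.022,.022):
  for x in (-.03,.03): print(((proj('scene',[(.648+x,.124+y*0,.239)])-[180,70])*5+2))
a=cv2.imread('raw_scene.png');b=cv2.resize(a[50:125,230:290],None,fx=8,fy=8,interpolation=cv2.INTER_CUBIC)
P=proj('scene',[(.648,.124,z) for z in (.194,.239,.279,.299)])
for p in P: cv2.drawMarker(b,tuple(int(q) for q in (p-[230,50])*8+4),(0,255,0),0,12)
cv2.imwrite('pics/j.png',b)"
```

```text
t 6.5 [0.6484 0.1246 0.2398] [-1.799e+02  1.000e-02  8.184e+01] F [-0.43  0.12 -0.76] w 0.0436 j [-40.  30.  38.  87. -19.  70.  -7.]
0.194 [[390.36929003 167.74334843]]
0.239 [[392.17190807 104.24525784]]
0.279 [[393.84144082  45.40050925]]
0.299 [[394.70107701  15.08849163]]
[[350.42421919 115.96830746]]
[[433.17967319  92.74290454]]
[[350.42421919 115.96830746]]
[[433.17967319  92.74290454]]
```

View pics/j.png

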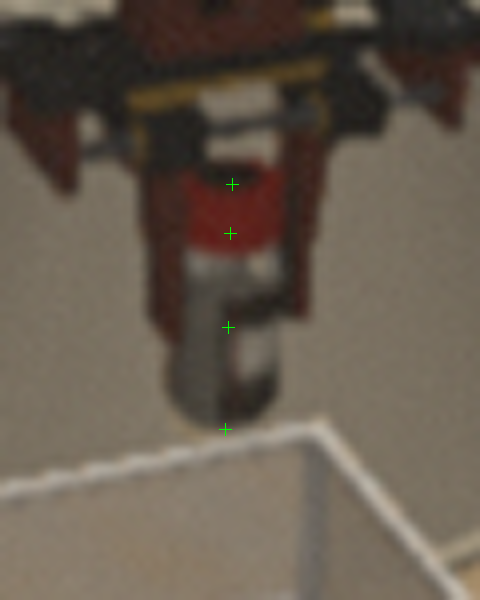

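```bash
python3 -c "
from go import *
go((.650,.124,.115,82),(.650,.124,.09,82))"
```

```text
t 6.5 [0.6484 0.1246 0.2398] [-1.799e+02  1.000e-02  8.184e+01] F [-0.43  0.12 -0.76] w 0.0436 j [-40.  30.  38.  87. -19.  70.  -7.]
(0.65, 0.124, 0.115, 82) [-0.0004, 0.0023, 0.156] [-0.0012, 0.0001, -0.0018] rows 2.5
(0.65, 0.124, 0.09, 82) [-0.0004, 0.0024, 0.1872] [-0.0012, 0.0001, -0.0018] rows 3.0
```

Request:
move_arm --linear '[[0, 0.002, 0.03], [0, 0.002, 0.06], [0, 0.002, 0.09], [0, 0.002, 0.12], [0, 0.002, 0.14], [0, 0.002, 0.156], [0, 0.002, 0.156], [0, 0.002, 0.156], [0, 0.002, 0.156]]' --angular '[[-0.001, 0, -0.002], [-0.001, 0, -0.002], [-0.001, 0, -0.002], [-0.001, 0, -0.002], [-0.001, 0, -0.002], [-0.001, 0, -0.002], [-0.001, 0, -0.002], [-0.001, 0, -0.002], [-0.001, 0, -0.002]]' --hand '[-0.4, -0.4, -0.4, -0.4, -0.4, -0.4, -0.4, -0.4, -0.4]'

```text
time: 7.4
position: [0.6508, 0.1258, 0.1161]
tool_rot: [179.9, -0.0, 82.1]
force: [0.0, -0.5, -0.1]
gripper_width: 0.0435
gripper_force: 20.0
```

```bash
python3 -c "
from go import *
go((.650,.124,.082,82))
snap('scene',None)
a=cv2.imread('raw_scene.png');b=cv2.resize(a[90:170,210:290],None,fx=7,fy=7,interpolation=cv2.INTER_CUBIC)
cv2.imwrite('pics/k.png',b)"
```

```text
t 7.4 [0.6508 0.1258 0.1161] [ 1.7991e+02 -2.0000e-02  8.2130e+01] F [ 0.05 -0.51 -0.12] w 0.0435 j [-38.  36.  35.  94. -24.  57.  -3.]
(0.65, 0.124, 0.082, 82) [-0.0024, -0.0007, 0.0426] [0.001, -0.0003, 0.0015] rows 0.7
```

View pics/k.png

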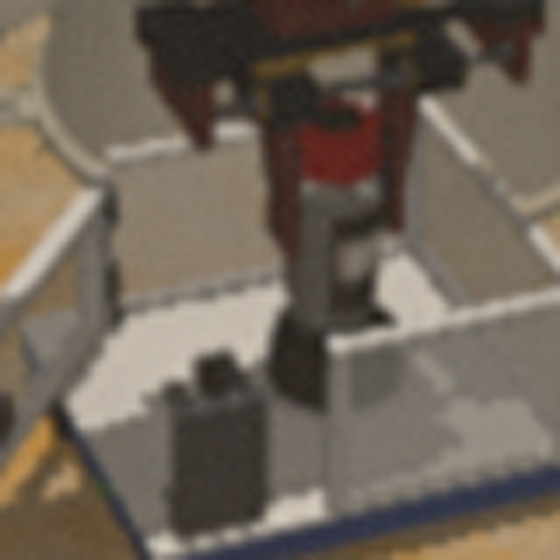

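Jar bottom (293–380, front edge ~325) sits centred over the cup rim (270–395). I'll lower it slowly by feel.

Request:
move_arm --linear '[[-0.002, 0, 0.004], [-0.002, 0, 0.008], [-0.002, 0, 0.012], [-0.002, 0, 0.016], [-0.002, 0, 0.02], [-0.002, 0, 0.024], [-0.002, 0, 0.024]]' --angular '[[0, 0, 0], [0, 0, 0], [0, 0, 0], [0, 0, 0], [0, 0, 0], [0, 0, 0], [0, 0, 0]]' --hand '[-0.4, -0.4, -0.4, -0.4, -0.4, -0.4, -0.4]'

```text
time: 8.15
position: [0.6506, 0.1241, 0.0954]
tool_rot: [179.9, 0.0, 82.1]
force: [5.3, -0.1, -3.8]
gripper_width: 0.0433
gripper_force: 20.0
```

Request:
move_arm --linear '[[0, 0.002, 0], [0, 0.003, 0], [0, 0.003, 0], [0, 0.003, 0]]' --angular '[[0, 0, 0], [0, 0, 0], [0, 0, 0], [0, 0, 0]]' --hand '[-0.4, -0.4, -0.4, -0.4]'

```text
time: 8.55
position: [0.6516, 0.1239, 0.0954]
tool_rot: [-179.9, 0.0, 82.1]
force: [0.2, -0.3, -1.7]
gripper_width: 0.0432
gripper_force: 20.0
```

Request:
move_arm --linear '[[0, 0.002, 0], [0, 0.002, 0.003], [0, 0.002, 0.006], [0, 0.002, 0.009], [0, 0.002, 0.012], [0, 0.002, 0.012]]' --angular '[[0, 0, 0], [0, 0, 0], [0, 0, 0], [0, 0, 0], [0, 0, 0], [0, 0, 0]]' --hand '[-0.4, -0.4, -0.4, -0.4, -0.4, -0.4]'

```text
time: 9.15
position: [0.6534, 0.1237, 0.0856]
tool_rot: [-179.9, 0.0, 82.1]
force: [-0.4, 1.0, -1.4]
gripper_width: 0.0435
gripper_force: 20.0
```

Request:
move_arm --linear '[[0, 0, 0.002], [0, 0, 0.004], [0, 0, 0.005], [0, 0, 0.005]]' --angular '[[0, 0, 0], [0, 0, 0], [0, 0, 0], [0, 0, 0]]' --hand '[-0.4, -0.4, -0.4, -0.4]'

```text
time: 9.55
position: [0.6537, 0.1237, 0.0819]
tool_rot: [-180.0, 0.0, 82.1]
force: [-0.0, -0.5, -1.1]
gripper_width: 0.0432
gripper_force: 20.0
```

Request:
move_arm --linear '[[0, 0, 0.0015], [0, 0, 0.003], [0, 0, 0.003]]' --angular '[[0, 0, 0], [0, 0, 0], [0, 0, 0]]' --hand '[-0.4, -0.4, -0.4]'

```text
time: 9.85
position: [0.6541, 0.1237, 0.0814]
tool_rot: [180.0, -0.0, 82.1]
force: [-3.9, -0.3, 10.7]
gripper_width: 0.0433
gripper_force: 20.0
```

Request:
move_arm --linear '[[0, 0, -0.001], [0, 0, -0.001], [0, 0, -0.001], [0, 0, -0.001], [0, 0, -0.001], [0, 0, -0.001], [0, 0, -0.001], [0, 0, -0.001]]' --angular '[[0, 0, 0], [0, 0, 0], [0, 0, 0], [0, 0, 0], [0, 0, 0], [0, 0, 0], [0, 0, 0], [0, 0, 0]]' --hand '[-0.4, 0, 0.2, 0.4, 0.6, 0.6, 0.6, 0.6]'

```text
time: 10.65
position: [0.6537, 0.1237, 0.0804]
tool_rot: [-180.0, 0.0, 82.1]
force: [0.4, -0.3, 0.6]
gripper_width: 0.0703
gripper_force: 0.0
```

```bash
python3 -c "
from go import *
go((.653,.124,.26,82))"
```

```text
t 10.65 [0.6537 0.1237 0.0804] [-1.7999e+02  2.0000e-02  8.2150e+01] F [ 0.37 -0.31  0.56] w 0.0703 j [-37.  39.  33.  95. -25.  54.  -2.]
(0.653, 0.124, 0.26, 82) [0.0002, -0.001, -0.2245] [-0.0002, 0.0002, 0.0016] rows 3.6
```

Request:
move_arm --linear '[[0, 0, -0.02], [0, 0, -0.06], [0, 0, -0.1], [0, 0, -0.15], [0, 0, -0.2], [0, 0, -0.22], [0, 0, -0.22], [0, 0, -0.22]]' --angular '[[0, 0, 0], [0, 0, 0], [0, 0, 0], [0, 0, 0], [0, 0, 0], [0, 0, 0], [0, 0, 0], [0, 0, 0]]' --hand '[0.6, 0.6, 0.6, 0.6, 0.6, 0.6, 0.0, -1]'

```text
time: 11.45
position: [0.6535, 0.1237, 0.2566]
tool_rot: [-180.0, -0.0, 82.1]
force: [0.0, 0.3, 0.5]
gripper_width: 0.0578
gripper_force: 0.0
```

```bash
python3 -c "
from go import *
go((.43,.19,.25,130))
snap('scene','s3.png',(200,80,300,190),5)"
```

```text
t 11.45 [0.6535 0.1237 0.2566] [-1.7999e+02 -1.0000e-02  8.2140e+01] F [0.02 0.32 0.45] w 0.0578 j [-40.  30.  39.  85. -19.  72.  -7.]
(0.43, 0.19, 0.25, 130) [0.0439, -0.2881, 0.0083] [-0.0, -0.0001, -0.5317] rows 5.6
```

View pics/s3.png

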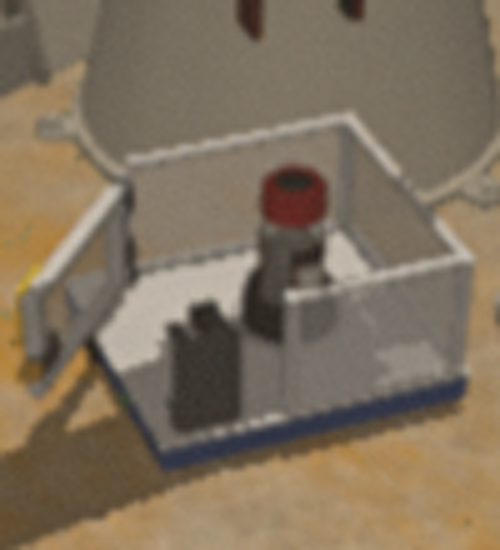

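The jar stands upright in the cup: cap at (295,195), body going into the cup at (290,310). Next, the gate pre-position.

Request:
move_arm --linear '[[0.044, -0.288, 0.008], [0.044, -0.288, 0.008], [0.044, -0.288, 0.008], [0.044, -0.288, 0.008], [0.044, -0.288, 0.008], [0.044, -0.288, 0.008], [0.044, -0.288, 0.008], [0.044, -0.288, 0.008], [0.044, -0.288, 0.008]]' --angular '[[0, 0, -0.532], [0, 0, -0.532], [0, 0, -0.532], [0, 0, -0.532], [0, 0, -0.532], [0, 0, -0.532], [0, 0, -0.532], [0, 0, -0.532], [0, 0, -0.532]]' --hand '[-1, -1, -1, -1, -1, -1, -1, -1, -1]'

```text
time: 12.4
position: [0.4308, 0.1895, 0.2496]
tool_rot: [-179.9, 0.0, 129.8]
force: [0.5, -0.7, 0.1]
gripper_width: 0.0002
gripper_force: 0.0
```

```bash
python3 -c "
from go import *
go((.43,.19,.09,130))"
```

```text
t 12.4 [0.4308 0.1895 0.2496] [-1.7991e+02  3.0000e-02  1.2983e+02] F [ 0.5  -0.72  0.14] w 0.0002 j [-56.   7.  29. 111.  -4.  63.  14.]
(0.43, 0.19, 0.09, 130) [0.0012, -0.0001, 0.1995] [-0.001, 0.0004, -0.0018] rows 3.2
```

Request:
move_arm --linear '[[0.001, 0, 0.05], [0.001, 0, 0.1], [0.001, 0, 0.15], [0.001, 0, 0.18], [0.001, 0, 0.2], [0.001, 0, 0.2], [0.001, 0, 0.2]]' --angular '[[0, 0, -0.002], [0, 0, -0.002], [0, 0, -0.002], [0, 0, -0.002], [0, 0, -0.002], [0, 0, -0.002], [0, 0, -0.002]]' --hand '[-1, -1, -1, -1, -1, -1, -1]'

```text
time: 13.1
position: [0.4303, 0.1901, 0.0901]
tool_rot: [-179.9, 0.0, 130.1]
force: [0.3, 0.6, -0.0]
gripper_width: 0.0009
gripper_force: 0.0
```

```bash
cat > gate.py <<'E'
from go import *
H=np.array([.5747,.2198]);Y=-8.
def tgt(a,off,z=.088):  # a deg, off = fingers centre outward from the pad face
    p=np.radians(Y-a);x=np.array([np.cos(p),np.sin(p)]);d=np.array([np.sin(p),-np.cos(p)])
    q=H+.128*d-(.012+off)*x;return (*q.round(4),z,Y-a+180)
E
python3 -c "
from gate import *
go(*[tgt(42,o) for o in (.04,.02,.012)],*[tgt(a,.012) for a in (35,28,20,10,0)])"
```

```text
t 13.1 [0.4303 0.1901 0.0901] [-1.7992e+02  4.0000e-02  1.3010e+02] F [ 0.26  0.57 -0.01] w 0.0009 j [-52.  20.  27. 122. -13.  41.  24.]
(np.float64(0.4432), np.float64(0.1774), 0.088, 130.0) [-0.0226, 0.0021, 0.0026] [-0.0008, 0.0004, 0.0011] rows 0.4
(np.float64(0.4561), np.float64(0.162), 0.088, 130.0) [-0.0477, 0.002, 0.0026] [-0.0008, 0.0004, 0.0011] rows 0.8
(np.float64(0.4612), np.float64(0.1559), 0.088, 130.0) [-0.0576, 0.002, 0.0026] [-0.0008, 0.0004, 0.0011] rows 0.9
(np.float64(0.4699), np.float64(0.1426), 0.088, 137.0) [-0.0774, -0.0004, 0.0026] [-0.0009, 0.0003, -0.0767] rows 1.2
(np.float64(0.48), np.float64(0.1304), 0.088, 144.0) [-0.0972, -0.0006, 0.0027] [-0.0009, 0.0003, -0.1545] rows 1.6
(np.float64(0.4934), np.float64(0.1181), 0.088, 152.0) [-0.1197, 0.0024, 0.0027] [-0.0009, 0.0002, -0.2434] rows 2.6
(np.float64(0.5123), np.float64(0.1055), 0.088, 162.0) [-0.147, 0.0103, 0.0027] [-0.0009, 0.0001, -0.3545] rows 3.7
(np.float64(0.5331), np.float64(0.0964), 0.088, 172.0) [-0.1724, 0.0228, 0.0027] [-0.0009, 0.0001, -0.4656] rows 4.9
```

Approach to near contact, then feel for it at about 2 mm per row.

Request:
move_arm --linear '[[-0.01, 0.002, 0.003], [-0.02, 0.002, 0.003], [-0.03, 0.002, 0.003], [-0.036, 0.002, 0.003], [-0.042, 0.002, 0.003], [-0.046, 0.002, 0.003], [-0.05, 0.002, 0.003], [-0.053, 0.002, 0.003], [-0.056, 0.002, 0.003], [-0.058, 0.002, 0.003], [-0.058, 0.002, 0.003]]' --angular '[[0, 0, 0], [0, 0, 0], [0, 0, 0], [0, 0, 0], [0, 0, 0], [0, 0, 0], [0, 0, 0], [0, 0, 0], [0, 0, 0], [0, 0, 0], [0, 0, 0]]' --hand '[-1, -1, -1, -1, -1, -1, -1, -1, -1, -1, -1]'

```text
time: 14.2
position: [0.461, 0.1561, 0.0877]
tool_rot: [-180.0, -0.0, 130.2]
force: [-0.6, 0.6, 1.1]
gripper_width: 0.0005
gripper_force: 0.0
```

```bash
python3 -c "
from gate import *
go(*[tgt(a,.012) for a in (35,28,20,16,12)])"
```

```text
t 14.2 [0.461  0.1561 0.0877] [-179.97   -0.    130.19] F [-0.58  0.59  1.05] w 0.0005 j [-46.  22.  27. 120. -14.  42.  30.]
(np.float64(0.4699), np.float64(0.1426), 0.088, 137.0) [-0.0201, -0.0024, -0.0004] [-0.0003, -0.0, -0.0756] rows 0.8
(np.float64(0.48), np.float64(0.1304), 0.088, 144.0) [-0.0399, -0.0026, -0.0004] [-0.0003, -0.0, -0.1534] rows 1.6
(np.float64(0.4934), np.float64(0.1181), 0.088, 152.0) [-0.0625, 0.0003, -0.0004] [-0.0003, -0.0001, -0.2423] rows 2.5
(np.float64(0.5007), np.float64(0.1126), 0.088, 156.0) [-0.0736, 0.0028, -0.0004] [-0.0003, -0.0001, -0.2867] rows 3.0
(np.float64(0.5084), np.float64(0.1077), 0.088, 160.0) [-0.0845, 0.0062, -0.0004] [-0.0003, -0.0001, -0.3312] rows 3.5
```

Request:
move_arm --linear '[[-0.004, -0.0005, 0], [-0.008, -0.001, 0], [-0.012, -0.0015, 0], [-0.016, -0.002, 0], [-0.02, -0.002, 0], [-0.024, -0.002, 0], [-0.028, -0.0025, 0], [-0.032, -0.0025, 0], [-0.036, -0.0025, 0], [-0.04, -0.0025, 0], [-0.044, -0.002, 0], [-0.048, -0.0015, 0], [-0.052, -0.001, 0], [-0.056, -0.0005, 0], [-0.06, 0, 0], [-0.0625, 0.0005, 0], [-0.0625, 0.0005, 0]]' --angular '[[0, 0, -0.015], [0, 0, -0.03], [0, 0, -0.045], [0, 0, -0.06], [0, 0, -0.076], [0, 0, -0.092], [0, 0, -0.108], [0, 0, -0.124], [0, 0, -0.138], [0, 0, -0.153], [0, 0, -0.17], [0, 0, -0.187], [0, 0, -0.203], [0, 0, -0.218], [0, 0, -0.233], [0, 0, -0.242], [0, 0, -0.242]]' --hand '[-1, -1, -1, -1, -1, -1, -1, -1, -1, -1, -1, -1, -1, -1, -1, -1, -1]'

```text
time: 15.9
position: [0.494, 0.118, 0.0878]
tool_rot: [-180.0, 0.0, 152.0]
force: [-0.4, -0.7, 0.9]
gripper_width: 0.0003
gripper_force: 0.1
```

```bash
python3 -c "
from gate import *
go(*[tgt(a,.012) for a in (17,14,12,10,8,6,4,2,0,-2)])"
```

```text
t 15.9 [0.494  0.118  0.0878] [-1.7999e+02  2.0000e-02  1.5199e+02] F [-0.41 -0.71  0.88] w 0.0003 j [-36.  23.  21. 117. -12.  43.  55.]
(np.float64(0.4989), np.float64(0.1139), 0.088, 155.0) [-0.0078, -0.0017, -0.0003] [-0.0001, 0.0003, -0.0334] rows 0.4
(np.float64(0.5045), np.float64(0.1101), 0.088, 158.0) [-0.0162, -0.0026, -0.0003] [-0.0001, 0.0003, -0.0668] rows 0.7
(np.float64(0.5084), np.float64(0.1077), 0.088, 160.0) [-0.0219, -0.003, -0.0003] [-0.0001, 0.0003, -0.089] rows 0.9
(np.float64(0.5123), np.float64(0.1055), 0.088, 162.0) [-0.0275, -0.0031, -0.0003] [-0.0001, 0.0003, -0.1112] rows 1.2
(np.float64(0.5163), np.float64(0.1034), 0.088, 164.0) [-0.0332, -0.0031, -0.0003] [-0.0001, 0.0003, -0.1334] rows 1.4
(np.float64(0.5204), np.float64(0.1014), 0.088, 166.0) [-0.0389, -0.0029, -0.0003] [-0.0001, 0.0003, -0.1557] rows 1.6
(np.float64(0.5246), np.float64(0.0996), 0.088, 168.0) [-0.0446, -0.0024, -0.0003] [-0.0001, 0.0003, -0.1779] rows 1.9
(np.float64(0.5288), np.float64(0.0979), 0.088, 170.0) [-0.0502, -0.0018, -0.0003] [-0.0001, 0.0003, -0.2001] rows 2.1
(np.float64(0.5331), np.float64(0.0964), 0.088, 172.0) [-0.0558, -0.0009, -0.0003] [-0.0001, 0.0003, -0.2223] rows 2.3
(np.float64(0.5375), np.float64(0.095), 0.088, 174.0) [-0.0615, 0.0001, -0.0003] [-0.0001, 0.0003, -0.2446] rows 2.6
```

```bash
python3 -c "
from gate import *
snap('scene','s4.png',(180,80,300,190),6)
P=proj('scene',[(.494,.118,.088)]);print((P-[180,80])*6)"
```

```text
[[218.65324633 392.21876452]]
```

View pics/s4.png

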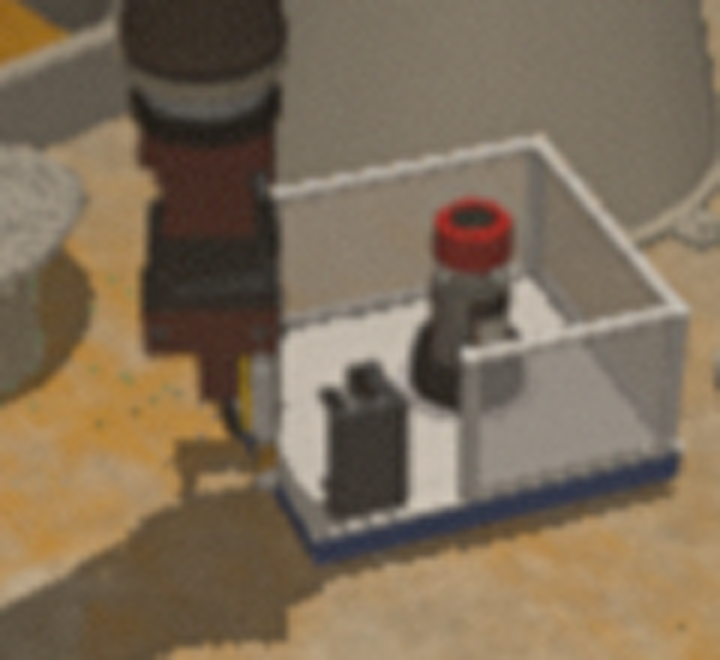

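The finger at (222,385) is against the yellow pad at (245,385) and the gate is partly closed. Continuing slowly.

Request:
move_arm --linear '[[-0.004, -0.001, 0], [-0.008, -0.0015, 0], [-0.012, -0.002, 0], [-0.016, -0.0025, 0], [-0.019, -0.003, 0], [-0.022, -0.003, 0], [-0.022, -0.003, 0]]' --angular '[[0, 0, -0.016], [0, 0, -0.032], [0, 0, -0.05], [0, 0, -0.067], [0, 0, -0.078], [0, 0, -0.089], [0, 0, -0.089]]' --hand '[-1, -1, -1, -1, -1, -1, -1]'

```text
time: 16.65
position: [0.5084, 0.1076, 0.0878]
tool_rot: [-180.0, 0.0, 160.0]
force: [-0.8, 1.3, -0.5]
gripper_width: 0.0003
gripper_force: 0.3
```

Request:
move_arm --linear '[[-0.002, 0, 0], [-0.004, 0, 0], [-0.006, 0, 0], [-0.008, 0, 0], [-0.0085, 0, 0]]' --angular '[[0, 0, -0.008], [0, 0, -0.016], [0, 0, -0.024], [0, 0, -0.032], [0, 0, -0.034]]' --hand '[-1, -1, -1, -1, -1]'

```text
time: 17.15
position: [0.5143, 0.1053, 0.0876]
tool_rot: [-180.0, -0.0, 163.1]
force: [-2.6, -1.1, -0.2]
gripper_width: 0.0003
gripper_force: 1.0
```

Request:
move_arm --linear '[[-0.0015, 0, 0], [-0.003, 0, 0], [-0.0045, 0, 0], [-0.0045, 0, 0]]' --angular '[[0, 0, -0.006], [0, 0, -0.012], [0, 0, -0.018], [0, 0, -0.018]]' --hand '[-1, -1, -1, -1]'

```text
time: 17.55
position: [0.517, 0.1041, 0.0876]
tool_rot: [-179.9, -0.1, 164.7]
force: [-5.2, -2.2, 2.1]
gripper_width: 0.0004
gripper_force: 2.2
```

Request:
move_arm --linear '[[-0.001, 0, 0], [-0.002, 0, 0], [-0.002, 0, 0]]' --angular '[[0, 0, -0.004], [0, 0, -0.008], [0, 0, -0.008]]' --hand '[-1, -1, -1]'

```text
time: 17.85
position: [0.5181, 0.1036, 0.0875]
tool_rot: [-179.9, -0.1, 165.4]
force: [-6.5, -2.4, 3.2]
gripper_width: 0.0006
gripper_force: 2.7
```

Request:
move_arm --linear '[[0, -0.0008, -0.0005], [-0.001, -0.0012, -0.0005], [-0.0015, -0.0012, -0.0005]]' --angular '[[0, 0, 0], [0, 0, -0.004], [0, 0, -0.006]]' --hand '[-1, -1, -1]'

```text
time: 18.15
position: [0.5189, 0.1032, 0.0876]
tool_rot: [-179.9, -0.2, 166.0]
force: [-7.2, 0.3, 0.5]
gripper_width: 0.0006
gripper_force: 3.1
```

Request:
move_arm --linear '[[-0.0008, -0.0002, 0], [-0.0015, -0.0004, 0], [-0.0015, -0.0004, 0]]' --angular '[[0, 0, -0.003], [0, 0, -0.006], [0, 0, -0.006]]' --hand '[-1, -1, -1]'

```text
time: 18.45
position: [0.5201, 0.1026, 0.0877]
tool_rot: [-180.0, -0.2, 166.5]
force: [-6.0, 0.9, 0.5]
gripper_width: 0.0004
gripper_force: 2.9
```

Request:
move_arm --linear '[[-0.0008, 0, 0], [-0.0015, 0, 0], [-0.0015, 0, 0]]' --angular '[[0, 0, -0.003], [0, 0, -0.006], [0, 0, -0.006]]' --hand '[-1, -1, -1]'

```text
time: 18.75
position: [0.5222, 0.1019, 0.0878]
tool_rot: [-180.0, -0.0, 167.0]
force: [-3.5, 0.5, -2.2]
gripper_width: 0.0005
gripper_force: 1.7
```

Request:
move_arm --linear '[[-0.0006, 0, 0], [-0.001, 0, 0], [-0.001, 0, 0]]' --angular '[[0, 0, -0.002], [0, 0, -0.004], [0, 0, -0.004]]' --hand '[-1, -1, -1]'

```text
time: 19.05
position: [0.5236, 0.1019, 0.0882]
tool_rot: [-180.0, 0.0, 167.4]
force: [-2.5, -0.6, -2.0]
gripper_width: 0.0006
gripper_force: 1.4
```

Request:
move_arm --linear '[[-0.0008, 0, 0], [-0.0015, 0, 0], [-0.0015, 0, 0]]' --angular '[[0, 0, -0.003], [0, 0, -0.006], [0, 0, -0.006]]' --hand '[-1, -1, -1]'

```text
time: 19.35
position: [0.5249, 0.1016, 0.0883]
tool_rot: [180.0, 0.0, 167.9]
force: [-2.9, -1.5, -0.4]
gripper_width: 0.0005
gripper_force: 1.0
```

Request:
move_arm --linear '[[-0.0008, -0.0004, 0], [-0.0015, -0.0004, 0], [-0.0015, -0.0004, 0]]' --angular '[[0, 0, -0.003], [0, 0, -0.006], [0, 0, -0.006]]' --hand '[-1, -1, -1]'

```text
time: 19.65
position: [0.5256, 0.1012, 0.0883]
tool_rot: [180.0, -0.0, 168.5]
force: [-4.1, -0.0, 2.2]
gripper_width: 0.0006
gripper_force: 2.1
```

Request:
move_arm --linear '[[-0.0006, 0, -0.0003], [-0.001, 0, -0.0003], [-0.001, 0, -0.0003]]' --angular '[[0, 0, -0.002], [0, 0, -0.004], [0, 0, -0.004]]' --hand '[-1, -1, -1]'

```text
time: 19.95
position: [0.5256, 0.1011, 0.0883]
tool_rot: [-180.0, -0.1, 168.8]
force: [-5.5, 1.4, 2.8]
gripper_width: 0.0005
gripper_force: 3.2
```

Request:
move_arm --linear '[[-0.0006, 0, -0.0003], [-0.001, 0, -0.0003], [-0.001, 0, -0.0003]]' --angular '[[0, 0, -0.002], [0, 0, -0.004], [0, 0, -0.004]]' --hand '[-1, -1, -1]'

```text
time: 20.25
position: [0.5257, 0.101, 0.0883]
tool_rot: [-180.0, -0.2, 169.2]
force: [-8.2, -0.7, 3.8]
gripper_width: 0.0003
gripper_force: 4.0
```

Stiff wall after a clear force drop, so it's probably latched. I'll back off gently and check whether the gate follows.

Request:
move_arm --linear '[[0.002, 0, 0], [0.004, 0, 0], [0.006, 0, 0], [0.008, 0, 0], [0.008, 0, 0]]' --angular '[[0, 0, 0], [0, 0, 0], [0, 0, 0], [0, 0, 0], [0, 0, 0]]' --hand '[-1, -1, -1, -1, -1]'

```text
time: 20.75
position: [0.5211, 0.1019, 0.0888]
tool_rot: [-180.0, 0.0, 169.2]
force: [-0.2, -0.7, -0.8]
gripper_width: 0.0002
gripper_force: 0.0
```

Request:
move_arm --linear '[[0.004, 0, 0], [0.01, 0, 0], [0.02, 0, 0], [0.03, 0, 0], [0.04, 0, 0], [0.05, 0, 0], [0.05, 0, 0]]' --angular '[[0, 0, 0], [0, 0, 0], [0, 0, 0], [0, 0, 0], [0, 0, 0], [0, 0, 0], [0, 0, 0]]' --hand '[-1, -1, -1, -1, -1, -1, -1]'

```text
time: 21.45
position: [0.4803, 0.1098, 0.0886]
tool_rot: [-180.0, -0.1, 169.2]
force: [0.3, -0.2, 0.6]
gripper_width: 0.0005
gripper_force: 0.0
```

```bash
python3 -c "
from gate import *
go()
snap('scene','s5.png',(180,80,300,190),6)"
```

```text
t 21.45 [0.4803 0.1098 0.0886] [-1.7999e+02 -6.0000e-02  1.6922e+02] F [ 0.31 -0.21  0.55] w 0.0005 j [-32.  21.  17. 118.  -9.  42.  70.]
```

View pics/s5.png

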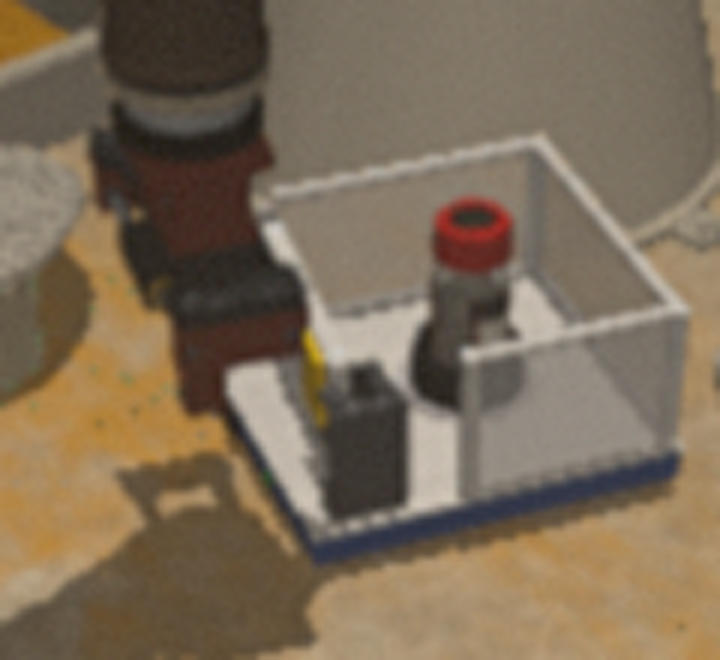

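The gate stays shut against the strike: pad at (315,375), fingers clear at (205,400). The jar is upright in the cup. Handing in.

```bash
python3 -c "
from h import *
print(manip.job_done())"
```

```text
the job is handed in; nothing more can be done
None
```

I handed the job in: the red-capped jar stands in the shaker's cup and the gate stayed shut by itself after I backed off, with contact forces of about 9 N at most; the hand-in gave no verdict, and I judged the latch from the force drop and the final picture.

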